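# Wedge up the tilting plate of a lens-polishing fixture

## Robot

A 6-joint arm with a two-finger parallel gripper is mounted at the origin on the work surface. World frame = base frame: x ahead of the robot, y to its left, z up, the work surface at z = 0. Lengths are in m, angles in rad, forces in N, time in s.
With the tool pointing down it reaches from about 0.375 to 0.975 m from the base axis. Payload 3.8 kg.
Tool frame: the origin (TCP) lies between the finger pads; the fingertips stand 22 mm ahead of it and the grasp point (between the pads) lies 3 mm ahead of it (tips_ahead is the z of the fingertips in the tool frame, in m); z points along the fingers, y is the line along which they close (so a half turn about z gives the same grasp; the last joint's range is limited). The gripper opens to 85 mm and grips with 20 to 120 N. Pads are 22 mm wide; open, the fingers measure 114 mm over their backs; the gripper's body (76 mm by 85 mm) begins 54 mm behind the grasp point. The pads swing forward as they close: fully open they stand 13 mm farther back than shut.
Start: joints at [-1.251, 0.264, 1.604, -0, 1.274, -0.037], TCP at [0.236, -0.632, 0.253] pointing down, gripper open.
Joint ranges: [-2.63, 2.63], [-0.94, 2.18], [0.31, 2.57], [-1.31, 4.45], [0, 2.66], [-2.55, 2.55]. Speed limits (rad/s): [2.57, 2.57, 3.14, 3.14, 3.14, 3.14].

## Interface

Orientations are given as a 3x3 rotation matrix whose columns are the frame's x, y, z axes.
In Python, from station import observe, get_image, camera_info, hand_in, tips_ahead gives the robot as it stands. The module is installed in compiled form; this text tells all that it offers.
- The arm moves only by the shell command python3 -m pendant 'ROWS' [FORCE]. ROWS is JSON, one flat list of numbers, 7 for each row, row after row: the turn, a rotation vector about the tool's x, y, z in rad, then the shift along the tool's x, y, z in mm, then the finger opening in mm, from 0 to 85.4. In form: [rx, ry, rz, dx, dy, dz, claw, rx, ry, rz, dx, dy, dz, claw, ...]. A call has exactly 8 rows; each row shifts and turns the commanded pose from where the row before left it, along the tool's axes as they then stand; what a row does not reach is not made up. A row lasts 1/8 s, in which the tool goes at most 62.5 mm and 10.7 degrees, less where a joint would pass 70% of its speed; a pose out of reach is approached as far as the arm can. A call is refused whole if a number of a shift passes 62.5 or a number of a turn 0.188, either way. A call with a gripper value outside its range is refused whole. The fingers move at their own pace and stop on an object; FORCE is the grip in N (left out, the last holds). Time passes only in rows, so rows that do not move let the fingers close, or fill a call up. It gives the time, the measured TCP pose, the force, the opening and the grip force at its end, in the units of the state.
- observe(): the state, without advancing time (a new reading comes with each control period).
- get_image(name): name is "scene" or "top" or "wrist"; returns (picture, depth): 480x640x3 uint8, red, green, blue; 480x640 float32, m along the optical axis (not along the pixel's ray), 0 where there is no reading.
- camera_info(name): a dict with "fx", "fy", "cx", "cy" (pixels), "camera_from_world" (4x4, takes a point from world to camera coordinates). Camera axes: x right, y down, z forward; pixel columns grow to the right and rows downward; lengths in m; the calibration is good to about 2 mm. A picture is of the moment at which its call begins: read the wrist's pose just before it. camera_info takes no time and is no camera call; for the wrist camera it gives the pose at the moment of the call.
- hand_in(): hands the job in; it is judged then, once.
The state is a dict: "time_s": time; "joint_positions": joint angles; "joint_vel": joint speeds; "tau": joint torques, N m; "tcp_pos": TCP position; "ee_rot": TCP orientation; "ft_force": force on the tool from outside, world axes, zero at the start; "moment": the same for the moment, N m; "finger_gap": finger opening in m; "grip_force": force on a finger pad.
Only numpy, scipy, OpenCV 4.12 (cv2) and the standard library are available. Lean on these libraries where they do the work, as an engineer would, in place of code of your own. Each camera call takes 0.05 s, during which the arm holds its last target. There are 200 camera calls.

## Task

Pick up the tapered aluminium wedge from the bench and lay it flat along the narrow raised sill in front of the fixture's tilting plate, thin end towards the plate; then slide it in under the plate's front edge until the plate just lifts off its stops, about 3 mm at that edge, carried by the wedge alone. Finish while still holding the wedge there, gripper on it and not touching the plate; the glass blank must stay lying on the plate, and the other things on the bench stay where they are.

Things in the scene. Friction and masses are not known exactly. Their poses are not given: they have to be found in the camera images.
- wedge_grip (a point): Centre of the heel block (28 long, 30 wide, 50 mm high) at the thick end of the loose 0.2 kg aluminium wedge, 25 mm above its flat underside. The wedge is 108 mm long, 30 wide; ahead of the block an 80 mm taper falls evenly from 22 to 6 mm high (1 mm per 5). x points to the thin end, z up. Starts flat on the bench left or right of the fixture, thin end away from the robot.
- wedge_tip (a point): Middle of the lower edge of the wedge's thin end, at underside level, 94 mm ahead of the heel block's centre. Axes as for the wedge.
- sill_top (a point): Point on the middle line of the sill's level top, right under the plate's front edge. The fixed steel sill is 28 mm wide, its top 40 mm above the bench; it runs from 125 mm in front of this point (robot side) to 65 mm behind. x points along it, in under the plate to the hinge; z up. The resting plate's underside is 14 mm above the sill. The 20 mm high base starts 22 mm in front of this point.
- plate (a joint): Angle (rad) of the steel tilting plate about its hinge, 180 mm behind its front edge: 0 resting on its two stops, growing as the front edge rises (0.0167 = 3 mm). Plate 180 x 136 x 10 mm, on it a round lap 104 mm across, 18 mm high, starting 40 mm behind the front edge; together about 0.9 kg, held down by weight alone. Sliding the wedge in under it takes 5 to 15 N.
- plate_edge (a point): Middle of the lower front edge of the tilting plate, 54 mm above the bench at rest. x points to the hinge.
- blank_center (a point): Centre of a loose glass lens blank, 66 mm across and 13 mm high, lying on the lap. It must stay there.
- block: Loose untapered aluminium bar 108 x 30 x 30 mm on the bench, origin at the middle of its underside; a bystander.
- tape: Loose paper roll lying flat, 100 mm across, 45 mm high, origin under its centre; a bystander.
- jar_a: Loose white lidded jar, 90 mm across, 110 mm high, origin under its centre; a bystander.
- jar_b: Loose grey lidded jar, 80 mm across, 85 mm high, origin under its centre; a bystander.
- brush: Loose brush lying on the bench; a bystander.
- weight: Loose steel weight with a knob, 44 mm across, 38 mm high, origin under its centre; a bystander.

How it is judged:
On the way, in this order (a step that is already met when the one before it is completed fails the run):
1. the wedge lies flat on the sill, along it, thin end towards the plate, the plate still down (y of wedge_grip in the frame of sill_top between -0.012 and 0.012 m and z of wedge_grip in the frame of sill_top below 0.029 m and angle between the x axis of wedge_grip and the x axis of sill_top, either way round below 0.15 rad and angle between wedge_grip's own z axis and vertical below 0.08 rad and contact force between wedge and sill above 0.3 N and x of wedge_tip in the frame of sill_top above -0.07 m and x of wedge_grip in the frame of sill_top below -0.05 m and value of joint plate below 0.004 rad), for 0.2 s.
2. the wedge has lifted the plate off its stops (value of joint plate above 0.007 rad and contact force between wedge and plate above 0.5 N), for 0.2 s.
At the end, for the whole second after the job is handed in: Plate front edge 1.3-6 mm off its stops (0.007-0.034 rad), still, on the wedge; wedge flat on the sill, within 12 mm and 0.15 rad of its middle line, thin end 30 mm or more under the plate; gripper holds the wedge (over 1 N), not touching the plate; blank within 20 mm of its start (all of step 2 and y of wedge_grip in the frame of sill_top between -0.012 and 0.012 m and z of wedge_grip in the frame of sill_top below 0.029 m and angle between the x axis of wedge_grip and the x axis of sill_top, either way round below 0.15 rad and angle between wedge_grip's own z axis and vertical below 0.08 rad and contact force between wedge and sill above 0.3 N and x of wedge_tip in the frame of sill_top above 0.03 m and value of joint plate below 0.034 rad and velocity of joint plate below 0.03 rad/s and contact force between the fingers and wedge above 1 N and contact force between each of the fingers, the arm and plate below 0.3 N and distance of blank_center from where it was at the start of the episode below 0.02 m and linear speed of wedge below 0.01 m/s); the arm keeps its last pose, push and grip.
It fails at once if the glass blank is shifted more than 30 mm (distance of blank_center from where it was at the start of the episode above 0.03 m).
It fails at once if the plate is thrown up more than 12 mm (value of joint plate above 0.07 rad).
It fails at once if a bystander is moved more than 40 mm (distance of any of block, tape, jar_a, jar_b, brush, weight from where it was at the start of the episode above 0.04 m).
It also fails if it takes over 51 s, if anything falls off the work surface, if the arm or the gripper's body presses on something with over 40 N, if the wrist force passes 120 N, or if a joint passes its speed limit or range.

## Working session

There is one attempt and no reset: what is moved stays moved. The work goes in short steps, Python scripts to look and compute and a shell command to move; the robot and the scene stay as the last step left them, time stands still between calls to the robot, and variables do not carry over. Pictures are saved under pics/ and viewed, at most 10 in all, crops included, and the job is handed in when it is done.

```bash
mkdir -p pics; cat > h.py <<'E'
import numpy as np, cv2
from station import *
def snap(n,f):
    i=camera_info(n); p,d=get_image(n); cv2.imwrite(f'pics/{f}.png',p[:,:,::-1]); np.savez(f'pics/{f}.npz',d=d,p=p,T=i['camera_from_world'],k=[i['fx'],i['fy'],i['cx'],i['cy']])
def load(f): return np.load(f'pics/{f}.npz')
def world(f,u,v,z=None):
    a=load(f); fx,fy,cx,cy=a['k']; Ti=np.linalg.inv(a['T']); r=np.array([(u-cx)/fx,(v-cy)/fy,1])
    if z is None: s=a['d'][int(v),int(u)]
    else: s=(z-Ti[2,3])/(Ti[:3,:3]@r)[2]
    return Ti[:3,:3]@(r*s)+Ti[:3,3]
def cloud(f):
    a=load(f); fx,fy,cx,cy=a['k']; d=a['d']; v,u=np.mgrid[:480,:640]; Ti=np.linalg.inv(a['T'])
    P=np.stack([(u-cx)/fx*d,(v-cy)/fy*d,d],-1)@Ti[:3,:3].T+Ti[:3,3]; P[d==0]=np.nan; return P
E
python3 - <<'E'
from h import *
snap('top','t0'); snap('scene','s0'); o=observe(); print(o['tcp_pos'],o['ee_rot'],o['ft_force'],tips_ahead)
E
```

```text
[ 0.23554468 -0.63190169  0.25203931] [[ 9.37010236e-01  3.49301226e-01 -6.85897244e-04]
 [ 3.49301896e-01 -9.37008136e-01  1.98442659e-03]
 [ 5.04713404e-05 -2.09901323e-03 -9.99997796e-01]] [ 0.10566694  0.12890727 -0.08694046] 0.022
```

View pics/t0.png

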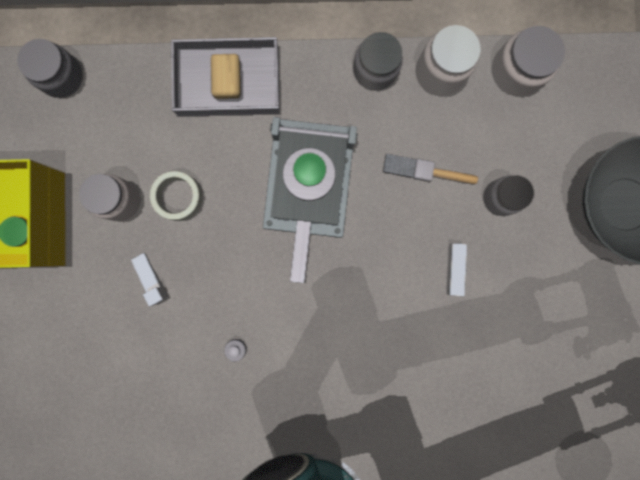

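View pics/s0.png

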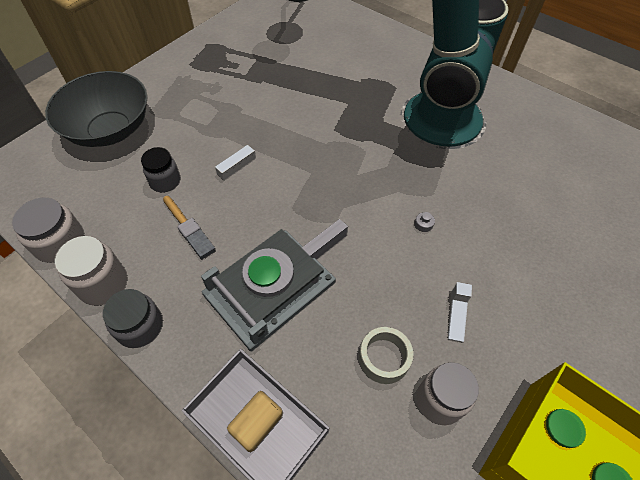

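The top view shows the wedge on the left, with its heel near (153,297) and its thin end near (138,258). The sill runs from (298,281) to (303,222), and the plate is behind it. I'll enlarge both and extract their points from depth.

```bash
python3 - <<'E'
from h import *
p=cv2.imread('pics/t0.png')
a=cv2.resize(p[245:315,115:185],(400,400),interpolation=3); b=cv2.resize(p[210:290,265:345],(400,400),interpolation=3)
cv2.imwrite('pics/c0.png',np.hstack([a,b]))
P=cloud('t0')
def box(n,u0,u1,v0,v1,z0,z1):
    Q=P[v0:v1,u0:u1].reshape(-1,3); Q=Q[(Q[:,2]>z0)&(Q[:,2]<z1)]; m=Q[:,:2].astype(np.float32)
    r=cv2.minAreaRect(m*1000); print(n,len(Q),np.round(r[0],1),np.round(r[1],1),round(r[2],1),'z',np.round(np.percentile(Q[:,2],[5,50,95]),4))
    c=Q.mean(0); w,V=np.linalg.eigh(np.cov((Q-c)[:,:2].T)); print('  mean',c.round(4),'axis',np.degrees(np.arctan2(V[1,1],V[0,1])).round(2))
box('wedge',115,185,245,315,.004,.06)
box('heel',115,185,245,315,.04,.06)
box('taper',115,185,245,315,.004,.026)
box('sill',280,320,222,295,.033,.044)
box('plate',255,360,110,236,.058,.07)
box('bench',400,430,300,330,-.1,.1)
print('px mm',(world('t0',301,260,.04)-world('t0',300,260,.04))*1000, np.linalg.inv(load('t0')['T'])[:3,3])
E
```

```text
wedge 1074 [486.4 330.1] [146.2 145.1] 88.5 z [0.0043 0.015  0.0515]
  mean [0.4854 0.3277 0.0208] axis -150.39
heel 232 [453.  312.8] [28.  31.6] 26.9 z [0.0441 0.0501 0.0532]
  mean [0.4535 0.3116 0.0498] axis 113.26
taper 810 [486.4 330.1] [146.2 145.1] 88.5 z [0.0042 0.0118 0.0214]
  mean [0.4957 0.3333 0.012 ] axis -149.29
sill 792 [536.3  12.5] [ 27.9 124.4] 82.1 z [0.0375 0.0405 0.0431]
  mean [0.536  0.0125 0.0404] axis 171.98
plate 4058 [693.4  -4. ] [177.4 197.2] 78.5 z [0.0619 0.065  0.068 ]
  mean [ 0.6896 -0.0087  0.065 ] axis 172.27
bench 894 [ 397.6 -227.4] [63.6 61.8] 88.3 z [-0.0028  0.0008  0.0039]
  mean [ 0.3977 -0.2269  0.0007] axis 104.95
px mm [-5.26710824e-02 -2.04627233e+00  2.22044605e-13] [0.51346823 0.00190407 1.08708529]
```

View pics/c0.png

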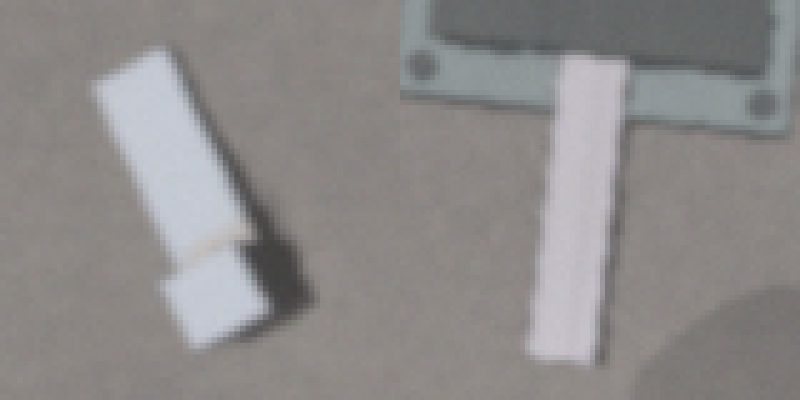

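The crop shows the wedge's thin-end midpoint at about (137.6,256.5) and its heel rear edge at about (155.6,302.4). The sill's near end is at about (297.4,281.6), and it meets the plate edge at about (303.6,221.5).

```bash
python3 - <<'E'
from h import *
g=lambda u,v,z:world('t0',u,v,z)[:2]
px=lambda u,v:(115+u/5.714,245+v/5.714)
tip=g(*px(129,66),.006); rear=g(*px(232,328),.05); L=tip-rear
print('tip',tip,'rear',rear,'len',np.linalg.norm(L),'ang',np.degrees(np.arctan2(L[1],L[0])))
hc=np.mean([g(*px(*q),.05) for q in [(160,283),(245,250),(270,308),(195,348)]],0); print('heelc',hc)
n=g(297.4,281.6,.04); f=g(303.6,221.5,.04); D=f-n; print('sill near',n,'edge',f,np.linalg.norm(D),np.degrees(np.arctan2(D[1],D[0])))
P=cloud('t0')
# taper points only
Q=P[245:315,115:185].reshape(-1,3); m=(Q[:,2]>.006)&(Q[:,2]<.03)&(np.linalg.norm(Q[:,:2]-(tip+hc)/2,axis=1)<.06); Q=Q[m]
c=cv2.fitLine(Q[:,:2].astype(np.float32),cv2.DIST_HUBER,0,.01,.01).ravel(); print('taper line',c,np.degrees(np.arctan2(c[1],c[0])))
# sill line
Q=P[222:295,280:320].reshape(-1,3);Q=Q[(Q[:,2]>.033)&(Q[:,2]<.044)]
c=cv2.fitLine(Q[:,:2].astype(np.float32),cv2.DIST_HUBER,0,.01,.01).ravel(); print('sill line',c,np.degrees(np.arctan2(c[1],c[0])))
o=observe();print(np.degrees(np.arctan2(*o['ee_rot'][[1,0],0])))
E
```

```text
tip [0.53516239 0.35471995] rear [0.44097915 0.30492629] len 0.10653587312058732 ang 27.864928088258726
heelc [0.45191781 0.30991545]
sill near [0.47497268 0.01835731] edge [0.59771843 0.0025799 ] 0.1237555923548284 -7.324483466270016
taper line [0.8040552  0.5945546  0.49142903 0.32778493] 36.480885
sill line [ 0.990066   -0.14060366  0.5217291   0.01453913] -8.082778
20.444621917956717
```

```bash
python3 -m pendant '[0,0,0,45,-39,0,80, 0,0,0,45,-39,0,80, 0,0,0,45,-39,0,80, 0,0,0,45,-39,0,80, 0,0,0,45,-39,0,80, 0,0,0,45,-39,0,80, 0,0,0,45,-39,0,80, 0,0,0,45,-39,0,80]'
python3 -m pendant '[0,0,0,20,-58,0,80, 0,0,0,20,-58,0,80, 0,0,0,20,-58,0,80, 0,0,0,20,-58,0,80, 0,0,0,20,-58,0,80, 0,0,0,20,-58,0,80, 0,0,0,20,-58,0,80, 0,0,0,13,-40,0,80]'
```

```text
time_s: 1.1
tcp_pos: [0.4645, -0.2125, 0.253]
ee_rot: [[0.937, 0.349, -0.0], [0.349, -0.937, 0.0], [-0.0, -0.0, -1.0]]
ft_force: [0.2, 0.1, 0.5]
finger_gap: 0.08
grip_force: 0.0
time_s: 2.1
tcp_pos: [0.4509, 0.2594, 0.2529]
ee_rot: [[0.936, 0.351, -0.0], [0.351, -0.936, 0.0], [-0.0, -0.0, -1.0]]
ft_force: [0.6, 0.2, 0.4]
finger_gap: 0.08
grip_force: 0.0
```

```bash
python3 -m pendant '[0,0,0,20,-48,0,80, 0,0,-0.124,0,0,0,80, 0,0,0,0,0,30,80, 0,0,0,0,0,30,80, 0,0,0,0,0,0,80, 0,0,0,0,0,0,80, 0,0,0,0,0,0,80, 0,0,0,0,0,0,80]'
python3 - <<'E'
from h import *
snap('wrist','w0'); o=observe(); print(o['tcp_pos'],o['ee_rot'][:,0])
i=load('w0'); Ti=np.linalg.inv(i['T']); print(Ti.round(3))
P=cloud('w0')
for n,z0,z1 in(('heel',.042,.058),('taper',.005,.026)):
    m=(P[...,2]>z0)&(P[...,2]<z1)&(np.hypot(P[...,0]-.49,P[...,1]-.333)<.085)
    k=cv2.connectedComponentsWithStats(m.astype(np.uint8)); j=1+np.argmax(k[2][1:,4]); m=k[1]==j
    Q=P[m]; r=cv2.minAreaRect((Q[:,:2]*1000).astype(np.float32)); print(n,k[2][j],np.round(r[0],1),np.round(r[1],1),r[2],np.median(Q[:,2]))
E
```

```text
time_s: 3.1
tcp_pos: [0.4544, 0.3093, 0.1947]
ee_rot: [[0.887, 0.462, 0.002], [0.462, -0.887, 0.001], [0.002, -0.0, -1.0]]
ft_force: [0.8, 0.3, -0.1]
finger_gap: 0.0801
grip_force: 0.0
[0.45421641 0.30921922 0.19442252] [0.88665494 0.46242778 0.00188675]
[[ 0.461 -0.844 -0.274  0.525]
 [-0.887 -0.438 -0.142  0.346]
 [-0.     0.308 -0.951  0.315]
 [ 0.     0.     0.     1.   ]]
heel [ 299  213   37   35 1283] [453.4 313.3] [27.9 29.6] 27.064123153686523 0.04991282223624299
taper [ 300  111   35   98 3380] [500.4 338.1] [79.8 29.4] 27.678075790405273 0.013947368494326623
```

View pics/w0.png

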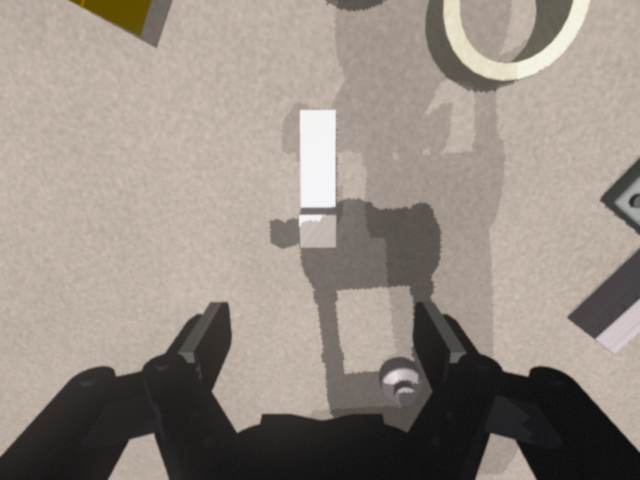

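The wrist view shows the wedge aligned with the tool, with its heel near (318,231). Its sizes match the given ones, and it sits about 4 mm off to −y of the tool.

```bash
python3 -m pendant '[0,0,0,1,-4,35,80, 0,0,0,0,0,40,80, 0,0,0,0,0,40,80, 0,0,0,0,0,30,80, 0,0,0,0,0,15,80, 0,0,0,0,0,0,80, 0,0,0,0,0,0,50, 0,0,0,0,0,0,40]' 40
python3 -m pendant '[0,0,0,0,0,0,20, 0,0,0,0,0,0,20, 0,0,0,0,0,0,20, 0,0,0,0,0,0,20, 0,0,0,0,0,0,20, 0,0,0,0,0,0,20, 0,0,0,0,0,0,20, 0,0,0,0,0,0,20]' 50
```

```text
time_s: 4.15
tcp_pos: [0.4539, 0.3137, 0.0349]
ee_rot: [[0.887, 0.462, 0.003], [0.462, -0.887, 0.002], [0.003, -0.0, -1.0]]
ft_force: [0.8, -0.9, 0.7]
finger_gap: 0.0454
grip_force: 0.0
time_s: 5.15
tcp_pos: [0.4537, 0.3135, 0.0347]
ee_rot: [[0.887, 0.462, 0.002], [0.462, -0.887, 0.001], [0.002, -0.0, -1.0]]
ft_force: [-0.9, -1.3, 6.9]
finger_gap: 0.029
grip_force: 50.2
```

```bash
python3 -m pendant '[0,0,0,0,0,-30,20, 0,0,0,0,0,-50,20, 0,0,0,0,0,-30,20, 0,0,0.1545,0,0,0,20, 0,0,0.1545,0,0,0,20, 0,0,0.1545,0,0,0,20, 0,0,0.1545,0,0,0,20, 0,0,0,0,0,0,20]'
python3 -m pendant '[0,0,0,9,36,0,20, 0,0,0,14,50,0,20, 0,0,0,14,50,0,20, 0,0,0,14,50,0,20, 0,0,0,14,50,0,20, 0,0,0,10,40,0,20, 0,0,0,0,10,0,20, 0,0,0,0,0,0,20]'
python3 - <<'E'
from h import *
snap('wrist','w1'); snap('top','t1'); o=observe(); print(o['tcp_pos'],o['ee_rot'],o['ft_force'])
E
```

```text
time_s: 6.15
tcp_pos: [0.4521, 0.3126, 0.1427]
ee_rot: [[0.991, -0.135, -0.001], [-0.135, -0.991, -0.001], [-0.001, 0.001, -1.0]]
ft_force: [-0.4, 0.3, -2.2]
finger_gap: 0.0295
grip_force: 49.6
time_s: 7.15
tcp_pos: [0.4874, 0.0191, 0.143]
ee_rot: [[0.991, -0.137, -0.001], [-0.137, -0.991, 0.0], [-0.001, -0.0, -1.0]]
ft_force: [-0.1, 0.3, -0.7]
finger_gap: 0.0292
grip_force: 50.3
[0.48760303 0.02016608 0.14309143] [[ 9.90776839e-01 -1.35502983e-01 -4.44636529e-04]
 [-1.35502728e-01 -9.90776814e-01  5.60813019e-04]
 [-5.16527401e-04 -4.95391087e-04 -9.99999744e-01]] [ 0.90895497  0.2676681  -2.29506469]
```

View pics/w1.png

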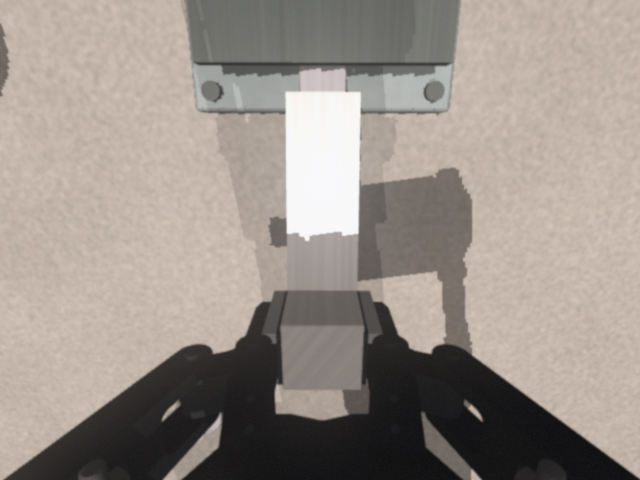

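The wedge is held straight. The plate's front edge is at row ~64, between columns ~192 and 459. A strip of the sill shows at columns 300–346, rows 68–92.

```bash
python3 - <<'E'
from h import *
P=cloud('w1'); o=np.array([.598,.004]); 
def fit(n,m):
    Q=P[m]; print(n,m.sum(),'x',np.percentile(Q[:,0],[1,50,99]).round(4),'y',np.percentile(Q[:,1],[1,50,99]).round(4),'z',np.median(Q[:,2]).round(4)); return Q
v,u=np.mgrid[:480,:640]; z=P[...,2]
Q=fit('wedge taper',(z>.1)&(v<290)&(v>85)&(u>275)&(u<370))
r=cv2.minAreaRect((Q[:,:2]*1000).astype(np.float32)); print(r)
A=np.c_[Q-Q.mean(0)]; w,V=np.linalg.eigh(A.T@A); nrm=V[:,0]*np.sign(V[2,0]); print('taper normal',nrm,'expect tilt .197 dir')
R=observe()['ee_rot']; print('in tool x,y',nrm@R[:,0],nrm@R[:,1])
# plate: front-edge pts
m=(z>.058)&(z<.07)&(v<75); Q=fit('plate',m)
ys=np.where(m)
for c in (210,260,320,390,440):
    k=np.where(m[:,c])[0].max(); print('edge',c,k,P[k,c].round(4), world('w1',c,k+.5,.064).round(4))
for rr in (20,40,55):
    k=np.where(m[rr])[0]; a,b=world('w1',k.min(),rr,.064),world('w1',k.max(),rr,.064); print('row',rr,a.round(4),b.round(4),((a+b)/2).round(4),np.linalg.norm(a-b))
m=(z>.033)&(z<.046)&(v<95)&(v>66)&(u>280)&(u<370); Q=fit('sill',m)
for rr in (74,80,86):
    k=np.where(m[rr])[0]; a,b=world('w1',k.min()-.5,rr,.04),world('w1',k.max()+.5,rr,.04); print('sill row',rr,k.min(),k.max(),((a+b)/2).round(4),np.linalg.norm(a-b))
E
```

```text
wedge taper 14222 x [0.5018 0.5426 0.5797] y [-0.0063  0.0117  0.0296] z 0.1217
((540.496826171875, 11.849331855773926), (30.20781898498535, 79.9450912475586), 81.83628845214844)
taper normal [ 0.19655997 -0.02865358  0.98007303] expect tilt .197 dir
in tool x,y 0.19812347328040245 0.001269322349566126
plate 17234 x [0.5918 0.6126 0.6329] y [-0.0644  0.0016  0.0677] z 0.064
edge 210 64 [0.6069 0.0631 0.0595] [0.6058 0.062  0.064 ]
edge 260 64 [0.6033 0.0367 0.0589] [0.6022 0.036  0.064 ]
edge 320 64 [0.5988 0.0048 0.0593] [0.5978 0.0049 0.064 ]
edge 390 64 [ 0.5935 -0.0322  0.0604] [ 0.5928 -0.0314  0.064 ]
edge 440 64 [ 0.5899 -0.0589  0.0594] [ 0.5891 -0.0574  0.064 ]
row 20 [0.6272 0.0682 0.064 ] [ 0.6084 -0.066   0.064 ] [0.6178 0.0011 0.064 ] 0.13551181508086393
row 40 [0.6183 0.0694 0.064 ] [ 0.5995 -0.0649  0.064 ] [0.6089 0.0023 0.064 ] 0.13563034346927774
row 55 [0.6115 0.0702 0.064 ] [ 0.5927 -0.0637  0.064 ] [0.6021 0.0032 0.064 ] 0.1352017586256999
sill 1201 x [0.5856 0.5936 0.6012] y [-0.0092  0.0042  0.0182] z 0.04
sill row 74 299 345 [0.5964 0.004  0.04  ] 0.027809495182806385
sill row 80 299 345 [0.5932 0.0045 0.04  ] 0.02794774469879313
sill row 86 299 345 [0.59   0.0049 0.04  ] 0.02808737564502762
```

```bash
python3 -m pendant '[0,0,0,0,0,25,20, 0,0,0,0,0,25,20, 0,0,0,0,0,10,20, 0,0,0,0,0,4,20, 0,0,0,0,0,2,20, 0,0,0,0,0,0,20, 0,0,0,0,0,0,20, 0,0,0,0,0,0,20]'
python3 -m pendant '[0,0,0,0,0,1,20, 0,0,0,0,0,0,20, 0,0,0,0,0,0.5,20, 0,0,0,0,0,0,20, 0,0,0,0,0,0.5,20, 0,0,0,0,0,0,20, 0,0,0,0,0,0,20, 0,0,0,0,0,0,20]'
```

```text
time_s: 8.25
tcp_pos: [0.4882, 0.0193, 0.0777]
ee_rot: [[0.991, -0.137, 0.001], [-0.137, -0.991, 0.0], [0.001, -0.0, -1.0]]
ft_force: [0.0, 0.5, -2.1]
finger_gap: 0.0295
grip_force: 50.3
time_s: 9.25
tcp_pos: [0.4879, 0.0194, 0.0753]
ee_rot: [[0.991, -0.137, -0.0], [-0.137, -0.991, 0.0], [-0.0, -0.0, -1.0]]
ft_force: [-0.3, -0.4, -2.9]
finger_gap: 0.0295
grip_force: 50.3
```

```bash
python3 -m pendant '[0,0,0,0,0,0.5,20, 0,0,0,0,0,0,20, 0,0,0,0,0,0,20, 0,0,0,0,0,0.5,20, 0,0,0,0,0,0,20, 0,0,0,0,0,0,20, 0,0,0,0,0,0,20, 0,0,0,0,0,0,20]'
python3 -m pendant '[0,0,0,0,0,0.5,20, 0,0,0,0,0,0,20, 0,0,0,0,0,0,20, 0,0,0,0,0,0,20, 0,0,0,0,0,0,20, 0,0,0,0,0,0,20, 0,0,0,0,0,0,20, 0,0,0,0,0,0,20]'
```

```text
time_s: 10.25
tcp_pos: [0.4881, 0.0194, 0.0746]
ee_rot: [[0.991, -0.137, 0.0], [-0.137, -0.991, -0.0], [0.0, -0.0, -1.0]]
ft_force: [-2.4, 0.0, 5.0]
finger_gap: 0.0294
grip_force: 51.0
time_s: 11.25
tcp_pos: [0.4881, 0.0194, 0.0746]
ee_rot: [[0.991, -0.137, 0.0], [-0.137, -0.991, 0.0], [0.0, -0.0, -1.0]]
ft_force: [-4.4, -0.1, 8.9]
finger_gap: 0.0291
grip_force: 51.9
```

```bash
python3 -m pendant '[0,0,0,5,0,0,20, 0,0,0,8,0,0,20, 0,0,0,8,0,0,20, 0,0,0,8,0,0,20, 0,0,0,8,0,0,20, 0,0,0,8,0,0,20, 0,0,0,5,0,0,20, 0,0,0,0,0,0,20]'
python3 -m pendant '[0,0,0,2,0,0,20, 0,0,0,2,0,0,20, 0,0,0,2,0,0,20, 0,0,0,2,0,0,20, 0,0,0,2,0,0,20, 0,0,0,2,0,0,20, 0,0,0,0,0,0,20, 0,0,0,0,0,0,20]'
python3 - <<'E'
from h import *
snap('wrist','w2'); P=cloud('w2'); R=observe()['ee_rot']
o=np.array([.598,.0038,0]); X=np.array([.9903,-.1387,0]); Y=np.array([.1387,.9903,0])
S=(P-o)@np.c_[X,Y,[0,0,1]]
m=(S[...,0]>.004)&(S[...,0]<.03)&(abs(S[...,1])<.06)&(S[...,2]>.055); print('plate front z',m.sum(),np.median(S[m][:,2]))
m=(S[...,0]<-.002)&(S[...,0]>-.03)&(abs(S[...,1])<.02)&(S[...,2]>.044); Q=S[m]; print('wedge n',m.sum(),np.percentile(Q[:,1],[1,99]),np.polyfit(Q[:,0],Q[:,2],1))
E
```

```text
time_s: 12.25
tcp_pos: [0.5386, 0.0125, 0.0746]
ee_rot: [[0.991, -0.137, 0.002], [-0.137, -0.991, 0.0], [0.002, -0.0, -1.0]]
ft_force: [-1.0, 0.4, 6.2]
finger_gap: 0.0295
grip_force: 51.4
time_s: 13.25
tcp_pos: [0.5478, 0.0112, 0.0746]
ee_rot: [[0.991, -0.137, -0.003], [-0.137, -0.991, 0.0], [-0.003, -0.0, -1.0]]
ft_force: [-10.8, 1.3, 13.8]
finger_gap: 0.0292
grip_force: 52.3
plate front z 22854 0.06418864674133311
wedge n 4826 [-0.01412418  0.0153929 ] [-0.49518422  0.05124742]
```

View pics/w2.png

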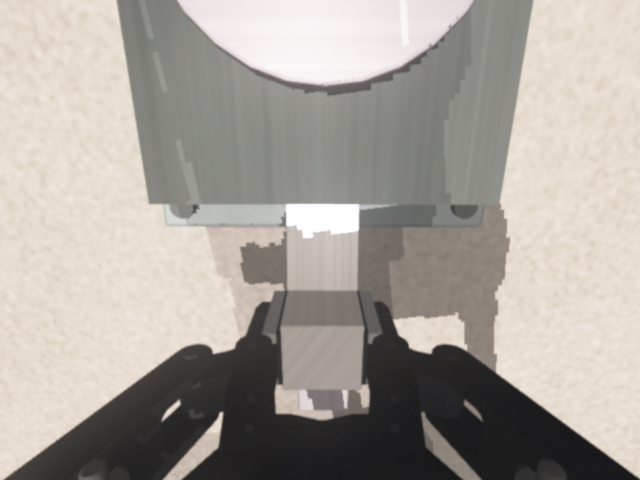

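The wedge tip is under the plate edge (row 204), centred, and just touching, with about 10 N of push. About 13 mm more is needed.

```bash
python3 -m pendant '[0,0,0,2,0,0,20, 0,0,0,2,0,0,20, 0,0,0,2,0,0,20, 0,0,0,2,0,0,20, 0,0,0,2,0,0,20, 0,0,0,2,0,0,20, 0,0,0,2,0,0,20, 0,0,0,0,0,0,20]' 70
python3 -m pendant '[0,0,0,0,0,0,20, 0,0,0,0,0,0,20, 0,0,0,0,0,0,20, 0,0,0,0,0,0,20, 0,0,0,0,0,0,20, 0,0,0,0,0,0,20, 0,0,0,0,0,0,20, 0,0,0,0,0,0,20]'
cat > chk.py <<'E'
from h import *
import sys
snap('wrist',sys.argv[1]); P=cloud(sys.argv[1])
o=np.array([.598,.0038,0]); M=np.c_[[.9903,-.1387,0],[.1387,.9903,0],[0,0,1]]
S=(P-o)@M
for a in (.003,.013,.023):
  m=(S[...,0]>a)&(S[...,0]<a+.01)&(abs(S[...,1])<.06)&(S[...,2]>.055)&(S[...,2]<.075); print('plate z at',a+.005,m.sum(),S[m][:,2].mean())
m=(S[...,0]<-.004)&(S[...,0]>-.022)&(abs(S[...,1])<.013)&(S[...,2]>.048)&(S[...,2]<.066); Q=S[m]; print('taper fit (slope,z at edge)',m.sum(),np.polyfit(Q[:,0],Q[:,2],1))
m=(S[...,0]<-.004)&(S[...,0]>-.022)&(abs(S[...,1])<.03)&(S[...,2]>.048); print('wedge y',np.percentile(S[m][:,1],[2,98]))
E
python3 chk.py w3
```

```text
time_s: 14.3
tcp_pos: [0.5617, 0.0093, 0.0747]
ee_rot: [[0.991, -0.137, -0.003], [-0.137, -0.991, 0.0], [-0.003, -0.0, -1.0]]
ft_force: [-10.8, 1.3, 14.8]
finger_gap: 0.0296
grip_force: 68.1
time_s: 15.3
tcp_pos: [0.5616, 0.0093, 0.0747]
ee_rot: [[0.991, -0.137, -0.003], [-0.137, -0.991, 0.0], [-0.003, -0.0, -1.0]]
ft_force: [-10.3, 0.9, 13.9]
finger_gap: 0.0291
grip_force: 68.1
plate z at 0.008 7753 0.06690859047799698
plate z at 0.018 8239 0.06672732489676346
plate z at 0.028 8966 0.0665724519919399
taper fit (slope,z at edge) 2603 [-0.19992913  0.0573583 ]
wedge y [-0.02149283  0.02295302]
```

View pics/w3.png

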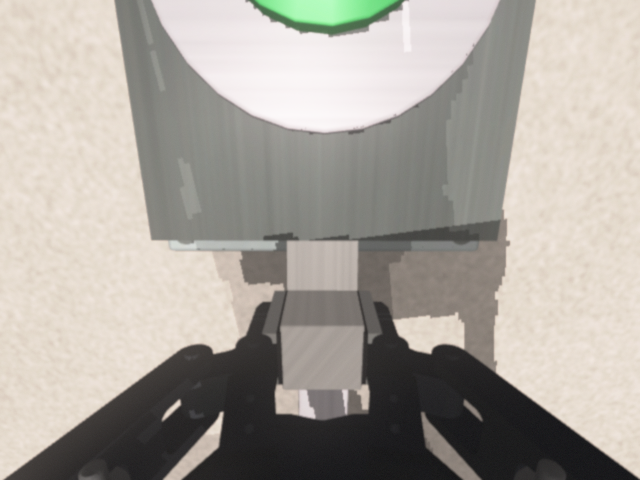

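The plate front is up about 3 mm (64 → 67 mm) and the wedge taper at the edge reads 57.3 mm, with slope 0.200, so the wedge is flat. The blank is still on the lap, and the fingers (rows 290+) are well clear of the plate edge (row 240).

```bash
python3 -c "
from station import *
print(hand_in())"
```

```text
the job is handed in; nothing more can be done
None
```

The wedge lies flat on the sill under the plate's front edge, which it holds about 3 mm off its stops; the gripper is still on the wedge, the blank is on the lap, and the job was handed in at about 15 s (no verdict came back).

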